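Add a mended note to the pressing pile

ROBOT

A 6-joint arm with a two-finger parallel gripper is mounted at the origin on the work surface. World frame = base frame: x ahead of the robot, y to its left, z up, the work surface at z = 0. Lengths are in m, angles in rad, forces in N, time in s.
With the tool pointing down it reaches from about 0.425 to 0.95 m from the base axis. Payload 3.5 kg.
Tool frame: the origin (TCP) lies at the very end of the fingers, on their centre line; the grasp point (between the pads) lies 19 mm behind it; x points along the fingers, z is the direction in which the jaws open and shut, and the axes are right-handed (so a half turn about x gives the same grasp; the last joint's range is limited). The gripper opens to 85 mm and grips with 20 to 120 N. Pads are 22 mm wide; open, the fingers measure 114 mm over their backs; the gripper's body (76 mm by 85 mm) begins 54 mm behind the grasp point. The pads swing forward as they close: fully open they stand 13 mm farther back than shut.
Start: joints at [-1.491, 0.286, 1.577, -0, 1.279, -0.15], TCP at [0.154, -0.657, 0.202] pointing down, gripper open.
Joint ranges: [-2.77, 2.77], [-0.9, 2.22], [0.21, 2.48], [-1.53, 4.67], [0.24, 2.81], [-2.84, 2.84]. Speed limits (rad/s): [2.79, 2.79, 3.14, 3.14, 3.14, 3.14].

INTERFACE

Orientations are given as a unit quaternion [x, y, z, w].
In Python, from plant import ctrl, cams gives the robot as it stands.
- The arm moves only by the tool play_rows, never from a script. Its argument "rows" is a list of rows, each a list of 3 entries, a list of its own where there are three numbers: the opening in per cent of the stroke, from 0 (shut) to 100 (fully open), then the shift along the tool's x, y, z in units of 0.3 m (1.0 is 0.3 m), then the turn, a rotation vector about the tool's x, y, z in units of pi/2 rad (1.0 is pi/2 rad). A call has 1 to 10 rows; each row is the pose to reach, as a shift and turn from the pose commanded when the call began, along the tool's axes at that moment; what a row does not reach only later rows make up. A row lasts 1/12 s, in which the tool goes at most 41.7 mm and 7.16 degrees, less where a joint would pass 70% of its speed; a pose out of reach is approached as far as the arm can. A call with a number of a shift or a turn outside -1 to 1 is refused whole. A call with a gripper value outside its range is refused whole. The fingers move at their own pace and stop on an object; "force" is the grip in N (left out, the last holds). Time passes only in rows, so rows that repeat a pose let the fingers close. It gives the time, the measured TCP pose, the force and the opening at its end, in the units of the state.
- ctrl.get_state(): the state, without advancing time (a new reading comes with each control period).
- cams.read_camera(name): name is "scene" or "top" or "wrist"; returns a dict with "color" (420x560x3 uint8, red, green, blue), "fx", "fy", "cx", "cy" (pixels), "view" (4x4, takes a point from world to camera coordinates). Camera axes: x right, y down, z forward; pixel columns grow to the right and rows downward; lengths in m; the calibration is good to about 2 mm. A picture is of the moment at which its call begins. There is no depth.
- ctrl.sign_off(): hands the job in, once; it reports no verdict.
The state is a dict: "time": time; "qpos": joint angles; "dq": joint speeds; "joint_efforts": joint torques, N m; "eef_pos": TCP position; "tcp_rot": TCP orientation; "contact_force": force on the tool from outside, world axes, zero at the start; "wrist_torque": the same for the moment, N m; "opening": opening from 0.0 (shut) to 1.0 (fully open).
Only numpy, scipy, OpenCV 4.12 (cv2) and the standard library are available. Lean on these libraries where they do the work, as an engineer would, in place of code of your own. Each camera call takes 0.05 s, during which the arm holds its last target. There are 200 camera calls.

TASK

Lift the clear holder with the mended banknote off the sloping wire easel and lay it flat and square on top of the pile of holders in the wooden tray; the pile's height differs every time, so feel for it and neither press hard nor let the holder drop. Once it lies there released, set the steel weight gently on the middle of it, flat and lengthwise along the holder. Leave the other things on the desk as they are.

Things in the scene. Friction and masses are not known exactly. Their poses are not given: they have to be found in the camera images.
- holder: Loose note holder: two clear acrylic sheets, four flush brass corner screws, a pink, partly charred note inside. Rigid slab 62 mm (its x) x 160 mm (its y) x 12 mm thick (z), about 0.14 kg. Origin: centre of its underside. At the start it leans on the easel: its x points up the 30 degree slope, its z out of the upper face, its long side (y) level.
- easel: Fixed easel of 6 mm steel wire, about 115 mm deep, 118 wide, 89 high; origin on the desk. Two rails 112 mm apart slope at 30 degrees, rising to its +x, each with a 13 mm lip below that stops the holder's lower edge near its ends. Open between the rails, so fingers can pass both long edges at mid-length. Holder's underside: 46 mm up at the lower edge, 77 at the upper.
- tray: Fixed wooden tray 92 mm (its x) x 190 mm (its y), rim 16 mm high. In its centre, squared up with it and fixed to it, a pile of holders with the outline of the loose one (62 x 160 mm, within 1 mm). The pile's flat, hard top is 38 to 74 mm above the desk; the reported pose does not tell where. Origin: centre of the tray's underside, on the desk.
- weight: Loose flattening weight: a plain steel bar with a thin green sole, 46 mm (its x) x 100 mm (its y, long side) x 22 mm high, about 0.8 kg. Origin: centre of its underside. It lies flat on the desk at the start.
- glue_stick: Bystander: yellow and white glue stick standing upright, 29 mm diameter, 94 mm tall; origin: centre of its foot.
- glue_cap: Bystander: yellow cap standing open side up, 31 mm diameter, 24 mm tall; origin: centre of its foot.
- mouse: Bystander: black computer mouse, 105 x 60 x 35 mm, on a fixed dark mouse pad 200 x 210 x 3 mm; origin: centre of its underside.
- calculator: Bystander: grey pocket calculator lying flat, 76 x 118 x 14 mm; origin: centre of its underside.
- red_pen: Bystander: red pen lying on the desk, 130 mm long (its y), 11 mm thick; origin: under its middle.
- stamp: Bystander: hand stamp, wooden block 30 x 56 mm with a black knob handle, 60 mm tall; origin: centre of its underside.
- carton: Bystander: small orange carton 45 x 60 x 40 mm; origin: centre of its underside.

How it is judged:
On the way:
1. the holder lies flat and square on the pile, released, with the weight not yet on it (horizontal distance between holder and tray below 0.012 m and angle between the y axis of holder and the y axis of tray, either way round below 0.14 rad and angle between holder's own z axis and vertical below 0.05 rad and contact force between holder and tray above 0.4 N and linear speed of holder below 0.02 m/s and contact force between holder and the fingers below 0.05 N and contact force between weight and holder below 0.1 N), for 0.2 s.
At the end, for the whole second after the job is handed in: Holder flat on the pile in the tray, face up, centre within 12 mm and long side within 8 degrees of the tray's; weight flat on the holder, centre within 15 mm and long side within 11 degrees of the holder's; both released and still (horizontal distance between holder and tray below 0.012 m and angle between the y axis of holder and the y axis of tray, either way round below 0.14 rad and angle between each of holder, weight's own z axis and vertical below 0.05 rad and contact force between holder and tray above 0.4 N and linear speed of each of holder, weight below 0.02 m/s and contact force between each of holder, weight and the fingers below 0.05 N and horizontal distance between weight and holder below 0.015 m and angle between the y axis of weight and the y axis of holder, either way round below 0.2 rad and contact force between weight and holder above 4 N); the robot touches nothing.
It fails at once if the holder is pressed onto the pile, or the weight onto the holder, with more than 80 N (contact force between holder and tray above 80 N or contact force between weight and holder above 80 N).
It fails at once if the holder is dropped (falls free for more than about 5 mm) (linear speed of holder above 0.3 m/s and contact force between holder and the fingers below 0.02 N).
It fails at once if the weight is dropped (falls free for more than about 5 mm) (linear speed of weight above 0.3 m/s and contact force between weight and the fingers below 0.02 N).
It fails at once if another thing on the desk is moved more than 25 mm (distance of any of glue_stick, glue_cap, mouse, calculator, red_pen, stamp, carton from where it was at the start of the episode above 0.025 m).
It also fails if it takes over 72 s, if anything falls off the work surface, if the arm or the gripper's body presses on something with over 40 N, if the wrist force passes 120 N, or if a joint passes its speed limit or range.

## Working session

There is one attempt and no reset: what is moved stays moved. The work goes in short steps, Python scripts to look and compute and a tool call to move; the robot and the scene stay as the last step left them, time stands still between calls to the robot, and variables do not carry over. Pictures are saved under pics/ and viewed, about 8 in all and at most 12, crops included, and the job is handed in when it is done.

Besides the shell and the picture viewer there is one more tool, called after "Call:" as name([rows], argument=value, ...), one row to a line, values as JSON. play_rows: Moves the arm, as the interface text tells. Shifts and turns lie within -1 to 1; 1 stands for 0.3 m of shift or pi/2 rad of turn. Its arguments: {"type":"object","properties":{"rows":{"type":"array"},"force":{"type":"number"}},"required":["rows"]}

```bash
mkdir -p pics; ls; cat > h.py <<'E'
import numpy as np, cv2
from plant import ctrl, cams
from scipy.spatial.transform import Rotation as R
def snap(n,f):
    c=cams.read_camera(n); cv2.imwrite(f'pics/{f}.png',c['color'][:,:,::-1]); np.savez(f'pics/{f}.npz',**c); return c
def ray(c,u,v,z):
    V=np.array(c['view']); d=V[:3,:3].T@[(u-c['cx'])/c['fx'],(v-c['cy'])/c['fy'],1]; o=-V[:3,:3].T@V[:3,3]
    return o+d*(z-o[2])/d[2]
def proj(c,p):
    V=np.array(c['view']); q=V[:3,:3]@p+V[:3,3]; return np.array([c['fx']*q[0]/q[2]+c['cx'],c['fy']*q[1]/q[2]+c['cy']])
def load(f): return dict(np.load(f'pics/{f}.npz'))
E
python3 - <<'E'
from h import *
s=ctrl.get_state(); print(s)
for n in ['top','scene']:
    c=snap(n,n+'0'); V=c['view']; print(n,c['fx'],c['cx'],c['cy'],-V[:3,:3].T@V[:3,3],V[:3,:3].round(3))
a=cv2.imread('pics/top0.png');b=cv2.imread('pics/scene0.png')
E
```

```text
pics
{'time': 0.0, 'qpos': array([-1.49100517e+00,  2.87180693e-01,  1.57816119e+00,  2.36632431e-05,
        1.27862515e+00, -1.50029831e-01]), 'dq': array([ 0.00097937,  0.00053093, -0.00060362, -0.00104919, -0.00148353,
       -0.00089445]), 'joint_efforts': array([-8.18011922e-04, -4.05986881e+01, -2.92623317e+01, -1.87219302e-04,
        5.87225964e-03, -6.59439777e-06]), 'eef_pos': array([ 0.15372418, -0.65651806,  0.20044581]), 'tcp_rot': array([ 0.43999476,  0.55459605, -0.43875569,  0.55346299]), 'contact_force': array([ 0.16307012, -0.93935708, -0.22193532]), 'wrist_torque': array([ 0.01256327, -0.04338514,  0.07348816]), 'opening': 0.9973941524148953}
top 451.4812606243287 281.10194471181563 209.19503795573982 [ 0.49990742 -0.00994317  0.99627004] [[ 0.005 -1.    -0.021]
 [-0.992 -0.002 -0.13 ]
 [ 0.129  0.021 -0.991]]
scene 381.33896715469825 276.2546632760787 202.96938960711233 [0.90744769 0.50408092 0.52012732] [[-0.837  0.546 -0.   ]
 [ 0.341  0.522 -0.782]
 [-0.427 -0.655 -0.623]]
```

View pics/top0.png

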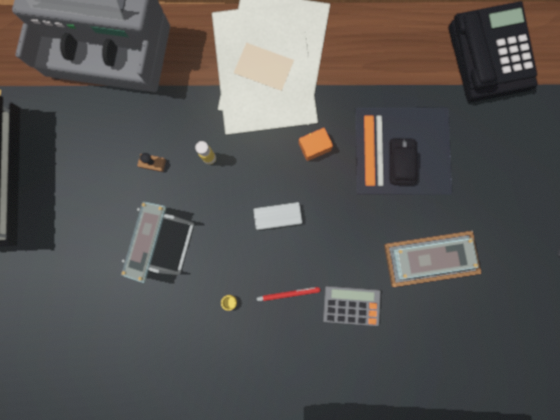

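View pics/scene0.png

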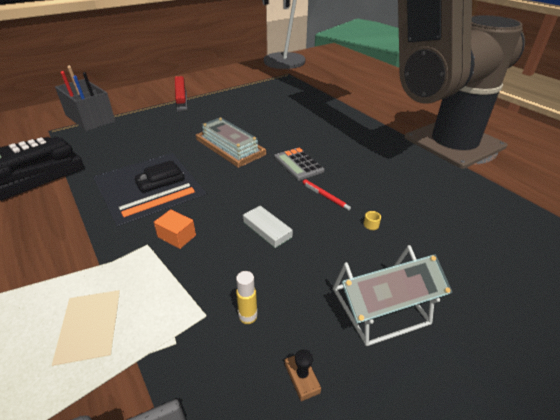

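```bash
python3 - <<'E'
from h import *
a=cv2.imread('pics/top0.png');b=cv2.imread('pics/scene0.png')
x=cv2.resize(a[190:295,110:210],None,fx=4,fy=4,interpolation=2)
y=cv2.resize(b[235:355,320:460],None,fx=2.8,fy=2.8,interpolation=2)
z=cv2.resize(a[225:290,380:485],(400,248),interpolation=2)
o=np.zeros((600,800,3),np.uint8);o[:420,:400]=x[:420];o[:336,400:792]=y;o[340:588,400:800]=z
cv2.imwrite('pics/crop1.png',o)
E
```

```text
(no output)
```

View pics/crop1.png

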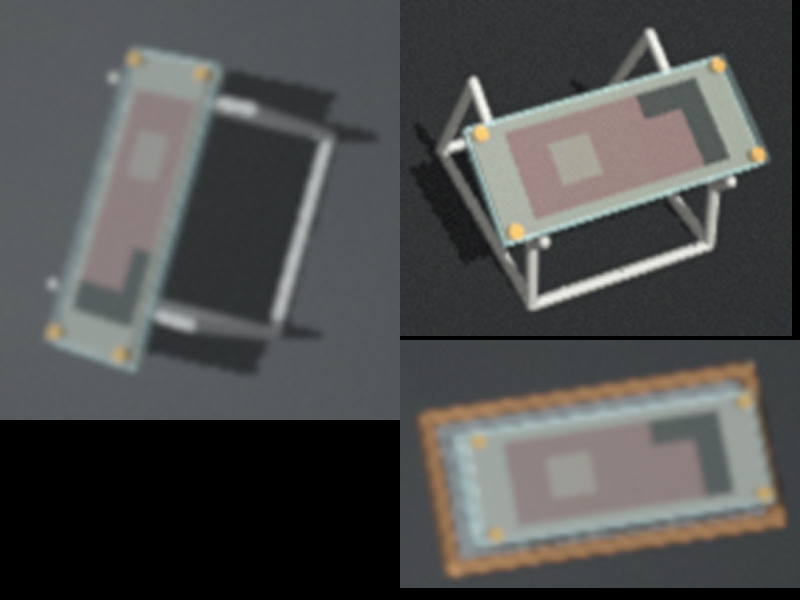

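```bash
python3 - <<'E'
from h import *
T=load('top0');S=load('scene0')
P=lambda c:np.array([[c['fx'],0,c['cx']],[0,c['fy'],c['cy']],[0,0,1]])@c['view'][:3]
a=np.array([(160.5,208.5),(140.25,278.75),(123.5,273),(143.5,204.75)]);b=np.array([(349.3,282.5),(433.6,258.2),(447.9,290.4),(361.4,317.9)])
X=cv2.triangulatePoints(P(T),P(S),a.T,b.T);X=(X[:3]/X[3]).T
print('holder screws',X.round(4),'mean',X.mean(0),[np.linalg.norm(X[i]-X[(i+1)%4]).round(4) for i in range(4)])
ya=X[0]+X[3]-X[1]-X[2];xa=X[0]+X[1]-X[2]-X[3]
print('yawlong',np.arctan2(ya[1],ya[0]),'dz long',ya[2]/np.linalg.norm(ya),'slope',np.degrees(np.arcsin(xa[2]/np.linalg.norm(xa))),np.arctan2(xa[1],xa[0]))
f=lambda p:np.array([(380+(x-400)/3.81,225+(y-340)/3.81) for x,y in p])
tr=np.array([ray(T,u,v,.016) for u,v in f([(420,412),(752,362),(785,522),(455,577)])])
print('tray',tr.round(4),tr.mean(0),[np.linalg.norm(tr[i]-tr[(i+1)%4]).round(4) for i in range(4)])
for z in(.04,.056,.072):
  q=np.array([ray(T,u,v,z) for u,v in f([(479,441),(745,400),(765,495),(496,534)])]);print(z,q.mean(0),np.linalg.norm(q[1]-q[0]))
l=tr[0]+tr[3]-tr[1]-tr[2];print('trayyaw',np.arctan2(l[1],l[0]))
for n,c in(('top',T),('scene',S)):
  im=c['color'][:,:,::-1]; m=(im.min(2)>120).astype(np.uint8)
  roi=(245,200,310,232) if n=='top' else (240,205,295,245)
  M=np.zeros_like(m);M[roi[1]:roi[3],roi[0]:roi[2]]=m[roi[1]:roi[3],roi[0]:roi[2]]
  k=max(cv2.findContours(M,0,2)[0],key=cv2.contourArea);r=cv2.minAreaRect(k);print(n,r)
  if n=='top':
    q=np.array([ray(c,u,v,.022) for u,v in cv2.boxPoints(r)]);print(q.round(4),q.mean(0),[np.linalg.norm(q[i]-q[(i+1)%4]).round(4) for i in range(4)])
    e=[q[(i+1)%4]-q[i] for i in (0,1)];e=max(e,key=np.linalg.norm);print('wyaw',np.arctan2(e[1],e[0]))
E
```

```text
holder screws [[0.62   0.2576 0.0816]
 [0.4771 0.2931 0.0814]
 [0.4883 0.3368 0.0563]
 [0.6315 0.3013 0.0564]] mean [0.55421944 0.29720817 0.0689189 ] [np.float64(0.1472), np.float64(0.0516), np.float64(0.1476), np.float64(0.0517)]
yawlong -0.24342011179549056 dz long 0.0008379234126565674 slope 29.132724308288807 -1.8242821715531494
tray [[ 0.5528 -0.2144  0.016 ]
 [ 0.5818 -0.4023  0.016 ]
 [ 0.4921 -0.4161  0.016 ]
 [ 0.4607 -0.2316  0.016 ]] [ 0.52184711 -0.31608261  0.016     ] [np.float64(0.1901), np.float64(0.0907), np.float64(0.1872), np.float64(0.0937)]
0.04 [ 0.52157578 -0.31858197  0.04      ] 0.14826279570935114
0.056 [ 0.52121323 -0.31341793  0.056     ] 0.14578211073494104
0.072 [ 0.52085068 -0.30825389  0.072     ] 0.14330142576053106
trayyaw 1.731284413479765
top ((277.0291748046875, 215.46148681640625), (21.896146774291992, 46.798316955566406), 82.14668273925781)
[[ 0.63    0.0734  0.022 ]
 [ 0.6443 -0.0277  0.022 ]
 [ 0.5968 -0.0341  0.022 ]
 [ 0.5826  0.0663  0.022 ]] [0.61345073 0.01945756 0.022     ] [np.float64(0.102), np.float64(0.0479), np.float64(0.1014), np.float64(0.0479)]
wyaw -1.4306507452519737
scene ((267.942626953125, 224.86883544921875), (50.958683013916016, 23.94289779663086), 39.80556869506836)
```

```bash
cat >> h.py <<'E'
def frame(xa,za):
    xa=np.array(xa)/np.linalg.norm(xa); za=np.array(za)-xa*np.dot(xa,za); za/=np.linalg.norm(za)
    return R.from_matrix(np.c_[xa,np.cross(za,xa),za])
def go(p,Rt):
    s=ctrl.get_state(); R0=R.from_quat(s['tcp_rot'])
    sh=R0.inv().apply(np.array(p)-s['eef_pos'])/.3; tu=(R0.inv()*Rt).as_rotvec()/(np.pi/2)
    print('shift',sh.round(4),'turn',tu.round(4),'| rows',np.linalg.norm(sh)*.3/.0417,np.linalg.norm(tu)*90/7.16)
def down(yaw): return frame([0,0,-1],[np.cos(yaw),np.sin(yaw),0])
def st():
    s=ctrl.get_state();Rm=R.from_quat(s['tcp_rot']).as_matrix()
    print('t',round(s['time'],2),s['eef_pos'].round(4),'x',Rm[:,0].round(3),'z',Rm[:,2].round(3),'zyaw',np.arctan2(Rm[1,2],Rm[0,2]).round(4),'F',s['contact_force'].round(2),'op',round(s['opening'],3),'q',s['qpos'].round(2));return s
# holder on easel
hx=-1.817; U=np.array([np.cos(hx)*np.cos(np.pi/6),np.sin(hx)*np.cos(np.pi/6),.5]); N=np.array([-np.cos(hx)*.5,-np.sin(hx)*.5,np.cos(np.pi/6)])
HT=np.array([.5542,.2972,.0705])  # centre of upper face
E
python3 - <<'E'
from h import *
st()
for s in(1,-1):
  G=frame(-N,s*U); print(s); go(HT+N*.10,G); go([.5,.2,.25],down(hx if s>0 else hx+np.pi))
E
```

```text
t 0.1 [ 0.1537 -0.6566  0.2006] x [-0.     0.002 -1.   ] z [ 0.228 -0.974 -0.002] zyaw -1.341 F [-0.39 -0.13  0.49] op 1.001 q [-1.49  0.29  1.58  0.    1.28 -0.15]
1
shift [ 0.1518  2.1003 -2.9395] turn [ 0.2961 -0.3283 -0.0792] | rows 26.014199895563273 5.645634926867405
shift [-0.1589  1.7743 -2.5177] turn [ 3.03e-01 -1.40e-03  1.00e-04] | rows 22.18862752281745 3.8090513003756494
-1
shift [ 0.1518  2.1003 -2.9395] turn [-1.6456  0.1068 -0.4428] | rows 26.014199895563273 21.46243664108871
shift [-0.1589  1.7743 -2.5177] turn [-1.697e+00 -2.000e-04 -1.800e-03] | rows 22.18862752281745 21.330652720868056
```

```bash
python3 - <<'E'
from h import *
go([.5,-.45,.25],down(-1.341+1.15))
E
```

```text
shift [-0.1635  1.2808 -0.408 ] turn [-0.7321 -0.0011 -0.0009] | rows 9.742076222893331 9.202583049538937
```

Call:
play_rows([
  [100,[-0.16,1.0,-0.38],[-0.73,0,0]],
  [100,[-0.16,1.0,-0.38],[-0.73,0,0]],
  [100,[-0.16,1.0,-0.38],[-0.73,0,0]],
  [100,[-0.16,1.0,-0.38],[-0.73,0,0]],
  [100,[-0.16,1.0,-0.38],[-0.73,0,0]],
  [100,[-0.16,1.0,-0.38],[-0.73,0,0]],
  [100,[-0.16,1.0,-0.38],[-0.73,0,0]],
  [100,[-0.16,1.0,-0.38],[-0.73,0,0]],
  [100,[-0.16,1.0,-0.38],[-0.73,0,0]],
  [100,[-0.16,1.0,-0.38],[-0.73,0,0]],
])

```text
time: 0.93
eef_pos: [0.4216, -0.4764, 0.2498]
tcp_rot: [0.066, 0.704, -0.066, 0.704]
contact_force: [-1.0, -0.0, -0.1]
opening: 1.002
```

```bash
python3 - <<'E'
from h import *
st()
go([.59,-.12,.25],down(0.9))
go([.57,.15,.25],down(1.325))
E
```

```text
t 0.93 [ 0.4216 -0.4764  0.2498] x [-0.  0. -1.] z [ 0.982 -0.187 -0.   ] zyaw -0.1876 F [-1.   -0.03 -0.12] op 1.002 q [-1.01  0.17  1.63 -0.    1.34 -0.82]
shift [-9.0000e-04  1.2717e+00  3.3010e-01] turn [-6.924e-01 -1.000e-04 -1.000e-04] | rows 9.452302204563015 8.703333343363301
shift [-9.0000e-04  2.1435e+00  9.6700e-02] turn [-9.63e-01 -1.00e-04 -1.00e-04] | rows 15.43660506869193 12.104269925397642
```

Call:
play_rows([
  [100,[0,1.0,0.33],[-0.75,0,0]],
  [100,[0,1.0,0.33],[-0.75,0,0]],
  [100,[0,1.0,0.33],[-0.75,0,0]],
  [100,[0,1.0,0.33],[-0.75,0,0]],
  [100,[0,1.0,0.33],[-0.75,0,0]],
  [100,[0,1.0,0.33],[-0.75,0,0]],
  [100,[0,1.0,0.33],[-0.75,0,0]],
  [100,[0,1.0,0.33],[-0.75,0,0]],
  [100,[0,1.0,0.33],[-0.75,0,0]],
  [100,[0,1.0,0.33],[-0.75,0,0]],
])

```text
time: 1.77
eef_pos: [0.575, -0.2016, 0.2489]
tcp_rot: [-0.335, 0.623, 0.336, 0.622]
contact_force: [-0.4, 0.1, 0.0]
opening: 1.002
```

```bash
python3 - <<'E'
from h import *
st()
G=frame(-N,-U); go(HT+N*.10,G); go(HT+N*.16,G)
E
```

```text
t 1.77 [ 0.575  -0.2016  0.2489] x [-0.001  0.    -1.   ] z [ 0.55   0.835 -0.   ] zyaw 0.988 F [-0.42  0.12  0.04] op 1.002 q [-0.5   0.11  1.69 -0.    1.34 -1.49]
shift [0.3069 1.0275 1.5077] turn [-0.2091  0.33   -0.057 ] | rows 13.31070180229743 4.962894020805554
shift [0.1337 1.0608 1.602 ] turn [-0.2091  0.33   -0.057 ] | rows 13.856461532102022 4.962894020805554
```

Call:
play_rows([
  [100,[0,0.68,1.0],[-0.21,0.33,-0.057]],
  [100,[0,0.68,1.0],[-0.21,0.33,-0.057]],
  [100,[0,0.68,1.0],[-0.21,0.33,-0.057]],
  [100,[0,0.68,1.0],[-0.21,0.33,-0.057]],
  [100,[0,0.68,1.0],[-0.21,0.33,-0.057]],
  [100,[0,0.68,1.0],[-0.21,0.33,-0.057]],
  [100,[0,0.68,1.0],[-0.21,0.33,-0.057]],
  [100,[0,0.68,1.0],[-0.21,0.33,-0.057]],
  [100,[0,0.68,1.0],[-0.21,0.33,-0.057]],
  [100,[0,0.68,1.0],[-0.21,0.33,-0.057]],
])

```text
time: 2.6
eef_pos: [0.5709, 0.1642, 0.2485]
tcp_rot: [-0.532, 0.683, 0.308, 0.395]
contact_force: [-0.6, 0.1, 0.1]
opening: 1.001
```

```bash
python3 - <<'E'
from h import *
st()
G=frame(-N,-U); go(HT+N*.10,G)
E
```

```text
t 2.6 [0.5709 0.1642 0.2485] x [-0.122 -0.484 -0.867] z [ 0.212  0.84  -0.499] zyaw 1.3239 F [-0.61  0.06  0.13] op 1.001 q [ 0.31  0.28  1.57 -0.44  1.59 -0.96]
shift [-0.027   0.1623  0.6572] turn [-0.0004  0.0007  0.    ] | rows 4.87378314320933 0.009863902152951753
```

Reachable with margin. To the pre-grasp, then a close wrist look.

Call:
play_rows([
  [100,[-0.027,0.162,0.657],[0,0,0]],
  [100,[-0.027,0.162,0.657],[0,0,0]],
  [100,[-0.027,0.162,0.657],[0,0,0]],
  [100,[-0.027,0.162,0.657],[0,0,0]],
  [100,[-0.027,0.162,0.657],[0,0,0]],
  [100,[-0.027,0.162,0.657],[0,0,0]],
  [100,[-0.027,0.162,0.657],[0,0,0]],
])

```text
time: 3.18
eef_pos: [0.5667, 0.3407, 0.1551]
tcp_rot: [-0.532, 0.685, 0.306, 0.393]
contact_force: [0.2, 0.0, 0.4]
opening: 1.002
```

```bash
python3 - <<'E'
from h import *
st(); c=snap('wrist','w1'); V=c['view']; print(c['fx'],-V[:3,:3].T@V[:3,3])
im=cv2.imread('pics/w1.png')
L=np.cross(N,U)
for a in(-1,1):
  for b in(-1,1):
    p=proj(c,HT+a*.0258*U+b*.0737*L);print(a,b,p);cv2.circle(im,tuple(map(int,p)),4,(255,0,255),1)
cv2.imwrite('pics/w1m.png',im)
E
```

```text
t 3.18 [0.5667 0.3407 0.1551] x [-0.126 -0.488 -0.864] z [ 0.213  0.837 -0.504] zyaw 1.322 F [0.19 0.05 0.36] op 1.002 q [ 0.54  0.55  1.38 -0.36  1.6  -0.72]
325.58520647463894 [0.52265408 0.44253154 0.30294063]
-1 -1 [316.85483778 113.39716309]
-1 1 [312.41388351 283.31305063]
1 -1 [251.30940316 113.50208586]
1 1 [255.53181606 283.26650099]
```

View pics/w1m.png

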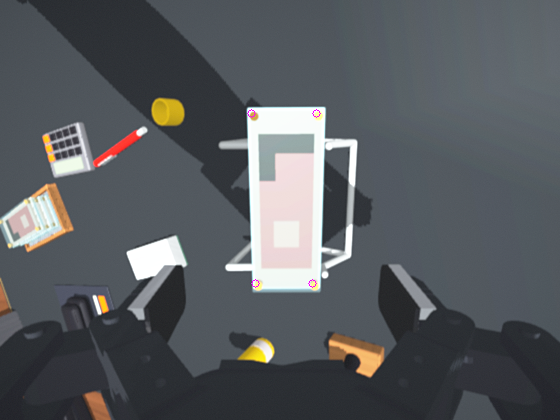

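```bash
python3 - <<'E'
from h import *
G=frame(-N,-U); go(HT-N*.015,G)
E
```

```text
shift [0.3742 0.0079 0.016 ] turn [-0.0027 -0.0016 -0.0012] | rows 2.6950489717223 0.042997717731829664
```

Call:
play_rows([
  [100,[0.09,0.008,0.016],[0,0,0]],
  [100,[0.18,0.008,0.016],[0,0,0]],
  [100,[0.27,0.008,0.016],[0,0,0]],
  [100,[0.34,0.008,0.016],[0,0,0]],
  [100,[0.374,0.008,0.016],[0,0,0]],
  [100,[0.374,0.008,0.016],[0,0,0]],
  [100,[0.374,0.008,0.016],[0,0,0]],
])

```text
time: 3.82
eef_pos: [0.5534, 0.2906, 0.06]
tcp_rot: [-0.531, 0.684, 0.306, 0.396]
contact_force: [0.3, -0.7, -0.3]
opening: 0.998
```

```bash
python3 - <<'E'
from h import *
st()
G=frame(-N,-U); go(HT-N*.015,G)
E
```

```text
t 3.82 [0.5534 0.2906 0.06  ] x [-0.122 -0.484 -0.866] z [ 0.217  0.839 -0.499] zyaw 1.318 F [ 0.33 -0.75 -0.26] op 0.998 q [ 0.49  0.57  1.54 -0.38  1.41 -0.7 ]
shift [0.0087 0.0027 0.0014] turn [-0.0036  0.0005 -0.0002] | rows 0.06660866159098959 0.04630044095474895
```

Call:
play_rows([
  [100,[0.009,0.003,0.001],[0,0,0]],
  [80,[0.009,0.003,0.001],[0,0,0]],
  [65,[0.009,0.003,0.001],[0,0,0]],
  [60,[0.009,0.003,0.001],[0,0,0]],
  [50,[0.009,0.003,0.001],[0,0,0]],
  [50,[0.009,0.003,0.001],[0,0,0]],
  [50,[0.009,0.003,0.001],[0,0,0]],
  [50,[0.009,0.003,0.001],[0,0,0]],
], force=35)

```text
time: 4.48
eef_pos: [0.5512, 0.2909, 0.0562]
tcp_rot: [-0.532, 0.683, 0.307, 0.395]
contact_force: [-0.0, 0.2, 0.6]
opening: 0.5
```

```bash
python3 - <<'E'
from h import *
st(); snap('wrist','w2'); c=snap('scene','s2')
x=cv2.resize(cv2.imread('pics/s2.png')[200:360,300:500],None,fx=2,fy=2); w=cv2.imread('pics/w2.png')[40:360,100:500]
cv2.imwrite('pics/c2.png',np.hstack([x,w]))
E
```

```text
t 4.48 [0.5512 0.2909 0.0562] x [-0.122 -0.485 -0.866] z [ 0.214  0.839 -0.5  ] zyaw 1.3213 F [-0.    0.21  0.56] op 0.5 q [ 0.49  0.57  1.55 -0.38  1.41 -0.69]
```

View pics/c2.png

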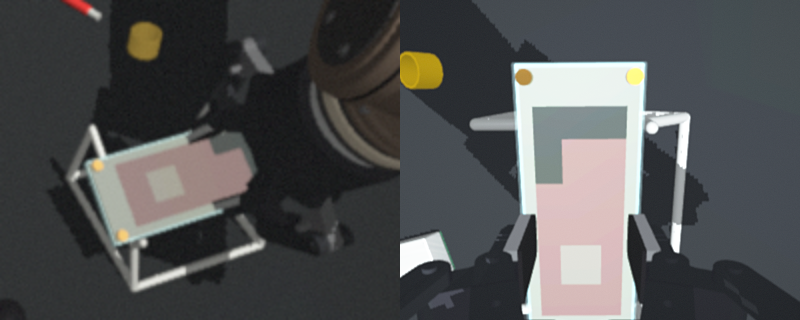

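Call:
play_rows([
  [44,[0,0,0],[0,0,0]],
  [44,[0,0,0],[0,0,0]],
  [44,[0,0,0],[0,0,0]],
])

```text
time: 4.83
eef_pos: [0.5512, 0.2908, 0.0562]
tcp_rot: [-0.532, 0.684, 0.307, 0.395]
contact_force: [-0.3, -0.4, -1.3]
opening: 0.438
```

```bash
python3 - <<'E'
from h import *
st(); c=snap('wrist','w3'); V=c['view']
s=ctrl.get_state();Rt=R.from_quat(s['tcp_rot'])
o=-V[:3,:3].T@V[:3,3];print('cam in tool',Rt.inv().apply(o-s['eef_pos']))
im=cv2.resize(c['color'][220:420,150:420,::-1],None,fx=2.9,fy=2.9)
for d in (-.02,-.01,0):
  for zz in (-.02,.02,-.031,.031):
    p=proj(c,s['eef_pos']+Rt.apply([d,0,zz])); cv2.circle(im,tuple(int(v) for v in ((p-[150,220])*2.9)),4,(255,0,255) if d else (0,255,0),1)
cv2.imwrite('pics/c3.png',im)
E
```

```text
t 4.83 [0.5512 0.2908 0.0562] x [-0.122 -0.485 -0.866] z [ 0.214  0.839 -0.5  ] zyaw 1.321 F [-0.31 -0.38 -1.35] op 0.438 q [ 0.49  0.57  1.55 -0.39  1.41 -0.69]
cam in tool [-0.17190548  0.06808622  0.00141854]
```

View pics/c3.png

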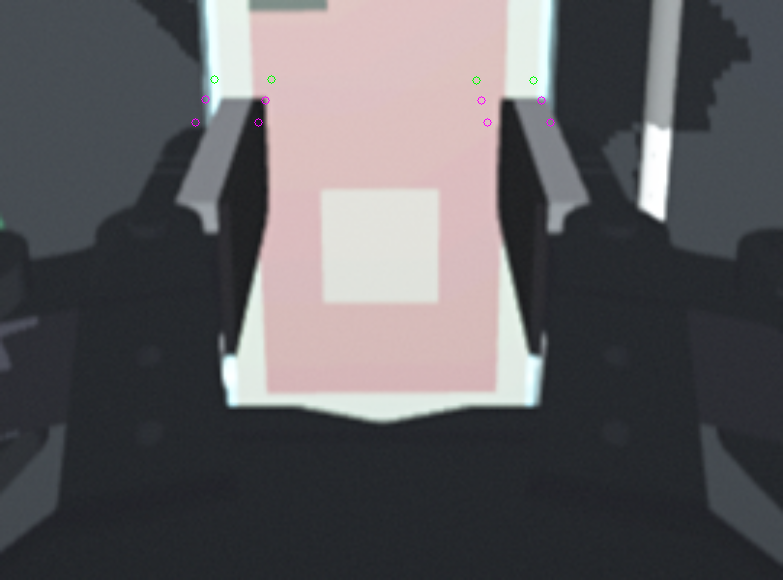

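```bash
python3 - <<'E'
from h import *
c=load('w3');s=ctrl.get_state();Rt=R.from_quat(s['tcp_rot'])
for d in (-.04,-.03,-.02,-.01,0):
  for yy in(-.011,.011): print(d,yy,((proj(c,s['eef_pos']+Rt.apply([d,yy,-.0187]))-[150,220])*2.9).round(0))
print(Rt.inv().apply(HT-s['eef_pos']))
E
```

```text
-0.04 -0.011 [253. 240.]
-0.04 0.011 [248. 110.]
-0.03 -0.011 [261. 208.]
-0.03 0.011 [256.  85.]
-0.02 -0.011 [268. 180.]
-0.02 0.011 [264.  63.]
-0.01 -0.011 [274. 155.]
-0.01 0.011 [270.  44.]
0 -0.011 [280. 132.]
0 0.011 [276.  26.]
[-0.01591274 -0.00133428 -0.00115192]
```

Call:
play_rows([
  [100,[0,0,0],[0,0,0]],
  [100,[0,0,0],[0,0,0]],
  [100,[0,0,0],[0,0,0]],
  [100,[0,0,0],[0,0,0]],
  [100,[0,0,0],[0,0,0]],
  [100,[0.03,0,0],[0,0,0]],
  [100,[0.06,0,0],[0,0,0]],
  [100,[0.085,0,0],[0,0,0]],
  [100,[0.085,-0.003,-0.003],[0,0,0]],
  [100,[0.085,-0.003,-0.003],[0,0,0]],
])

```text
time: 5.72
eef_pos: [0.5481, 0.2765, 0.0334]
tcp_rot: [-0.532, 0.684, 0.307, 0.394]
contact_force: [0.6, 0.3, 0.5]
opening: 0.998
```

Call:
play_rows([
  [90,[0,0,0],[0,0,0]],
  [80,[0,0,0],[0,0,0]],
  [75,[0,0,0],[0,0,0]],
  [70,[0,0,0],[0,0,0]],
  [65,[0,0,0],[0,0,0]],
  [60,[0,0,0],[0,0,0]],
  [60,[0,0,0],[0,0,0]],
], force=30)

```text
time: 6.3
eef_pos: [0.5493, 0.2779, 0.0352]
tcp_rot: [-0.532, 0.683, 0.306, 0.396]
contact_force: [0.5, 2.2, 2.2]
opening: 0.715
```

```bash
python3 - <<'E'
from h import *
s=st(); c=snap('wrist','w4'); 
Rt=R.from_quat(s['tcp_rot']);print(Rt.inv().apply(HT-s['eef_pos']))
im=cv2.resize(c['color'][150:400,150:420,::-1],None,fx=2.4,fy=2.4)
cv2.imwrite('pics/c4.png',im)
E
```

```text
t 6.3 [0.5493 0.2779 0.0352] x [-0.121 -0.484 -0.867] z [ 0.215  0.84  -0.499] zyaw 1.3207 F [0.51 2.23 2.2 ] op 0.715 q [ 0.47  0.58  1.58 -0.39  1.36 -0.69]
[-4.04643551e-02 -5.31824968e-05 -3.86477547e-04]
```

View pics/c4.png

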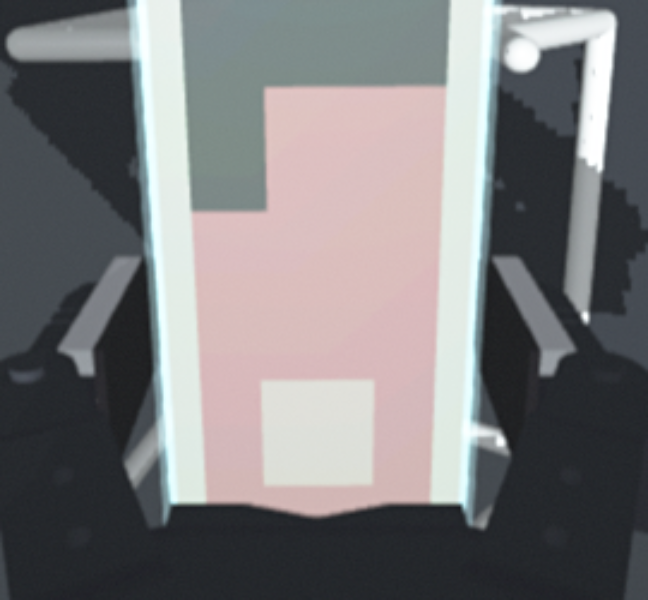

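Call:
play_rows([
  [55,[0,0,0],[0,0,0]],
  [50,[0,0,0],[0,0,0]],
  [50,[0,0,0],[0,0,0]],
  [50,[-0.01,0,0],[0,0,0]],
  [50,[-0.02,0,0],[0,0,0]],
  [50,[-0.04,0,0],[0,0,0]],
  [50,[-0.06,0,0],[0,0,0]],
  [50,[-0.06,0,0],[0,0,0]],
  [50,[-0.06,0,0],[0,0,0]],
], force=40)

```text
time: 7.1
eef_pos: [0.5513, 0.2865, 0.0505]
tcp_rot: [-0.532, 0.683, 0.306, 0.395]
contact_force: [0.5, 1.0, -1.0]
opening: 0.71
```

```bash
python3 - <<'E'
from h import *
s=st(); c=snap('wrist','w5'); d=snap('scene','s5')
im=cv2.resize(c['color'][150:400,150:420,::-1],None,fx=1.6,fy=1.6)
x=cv2.resize(d['color'][200:360,300:470,::-1],None,fx=2.1,fy=2.5); 
cv2.imwrite('pics/c5.png',np.hstack([im,x]))
E
```

```text
t 7.1 [0.5513 0.2865 0.0505] x [-0.122 -0.485 -0.866] z [ 0.214  0.839 -0.5  ] zyaw 1.3209 F [ 0.49  0.96 -1.01] op 0.71 q [ 0.48  0.57  1.56 -0.39  1.39 -0.69]
```

View pics/c5.png

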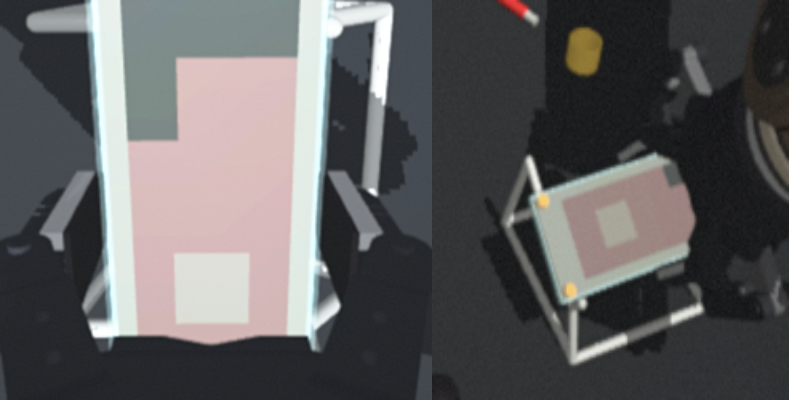

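Call:
play_rows([
  [50,[-0.05,0,0],[0,0,0]],
  [50,[-0.13,0,0],[0,0,0]],
  [50,[-0.22,0,0],[0,0,0]],
  [50,[-0.3,0,0],[0,0,0]],
  [50,[-0.35,0,0],[0,0,0]],
  [50,[-0.38,0,0],[0,0,0]],
  [50,[-0.38,0,0],[0,0,0]],
])

```text
time: 7.78
eef_pos: [0.5659, 0.3426, 0.1509]
tcp_rot: [-0.532, 0.682, 0.306, 0.397]
contact_force: [-0.6, 0.0, -1.3]
opening: 0.712
```

```bash
cat >> h.py <<'E'
def path(p,Rt,n):  # smooth rows
    s=ctrl.get_state(); R0=R.from_quat(s['tcp_rot'])
    sh=R0.inv().apply(np.array(p)-s['eef_pos'])/.3; tu=(R0.inv()*Rt).as_rotvec()/(np.pi/2)
    print('total',sh.round(3),tu.round(3),'mm/deg per row',np.linalg.norm(sh)*300/n,np.linalg.norm(tu)*90/n)
E
python3 - <<'E'
from h import *
st()
T=load('top0');im=T['color'].astype(int)
m=((im[:,:,0]-im[:,:,2]>25)).astype(np.uint8)*255
M=np.zeros_like(m);M[222:295,378:490]=m[222:295,378:490]
k=np.vstack([q for q in cv2.findContours(M,0,2)[0] if cv2.contourArea(q)>3]);r=cv2.minAreaRect(k);print(r)
q=np.array([ray(T,u,v,.016) for u,v in cv2.boxPoints(r)]);print(q.round(4),q.mean(0),[np.linalg.norm(q[i]-q[(i+1)%4]).round(4) for i in range(4)])
e=max([q[(i+1)%4]-q[i] for i in (0,1)],key=np.linalg.norm);print(np.arctan2(e[1],e[0]))
go([.575,.18,.19],down(1.0))
E
```

```text
t 7.78 [0.5659 0.3426 0.1509] x [-0.119 -0.483 -0.867] z [ 0.215  0.84  -0.498] zyaw 1.3202 F [-0.65  0.01 -1.29] op 0.712 q [ 0.54  0.55  1.39 -0.36  1.59 -0.72]
((432.2457580566406, 258.61480712890625), (44.83171844482422, 91.59768676757812), 81.34745788574219)
[[ 0.554  -0.2109  0.016 ]
 [ 0.5844 -0.4062  0.016 ]
 [ 0.4897 -0.4157  0.016 ]
 [ 0.4597 -0.2228  0.016 ]] [ 0.52195606 -0.31388731  0.016     ] [np.float64(0.1977), np.float64(0.0951), np.float64(0.1951), np.float64(0.095)]
-1.4164600463266488
shift [ 0.1453 -0.1632 -0.5137] turn [ 0.1999 -0.3283  0.0558] | rows 4.016181896908785 4.882388347779203
```

Call:
play_rows([
  [50,[0.01,-0.02,-0.05],[0.025,-0.04,0.007]],
  [50,[0.03,-0.04,-0.13],[0.05,-0.085,0.014]],
  [50,[0.06,-0.07,-0.22],[0.085,-0.14,0.024]],
  [50,[0.09,-0.1,-0.33],[0.125,-0.2,0.035]],
  [50,[0.12,-0.13,-0.43],[0.16,-0.26,0.045]],
  [50,[0.14,-0.15,-0.49],[0.185,-0.305,0.052]],
  [50,[0.145,-0.163,-0.514],[0.2,-0.328,0.056]],
  [50,[0.145,-0.163,-0.514],[0.2,-0.328,0.056]],
])

```text
time: 8.45
eef_pos: [0.5732, 0.1748, 0.1876]
tcp_rot: [-0.337, 0.624, 0.337, 0.62]
contact_force: [0.2, 0.5, -1.8]
opening: 0.712
```

```bash
python3 - <<'E'
from h import *
st()
go([.57,-.09,.18],down(.45))
E
```

```text
t 8.45 [0.5732 0.1748 0.1876] x [-0.005 -0.003 -1.   ] z [ 0.546  0.838 -0.005] zyaw 0.9931 F [ 0.23  0.48 -1.8 ] op 0.712 q [ 0.13  0.14  1.78 -0.    1.23 -0.86]
shift [ 0.028  -0.4732 -0.745 ] turn [ 0.3457 -0.0037 -0.0007] | rows 6.35247663820982 4.345965928135993
```

Call:
play_rows([
  [50,[0,-0.02,-0.04],[0.02,0,0]],
  [50,[0,-0.07,-0.11],[0.05,0,0]],
  [50,[0,-0.13,-0.2],[0.09,0,0]],
  [50,[0,-0.19,-0.3],[0.14,0,0]],
  [50,[0,-0.25,-0.4],[0.18,0,0]],
  [50,[0,-0.31,-0.5],[0.23,0,0]],
  [50,[0,-0.37,-0.6],[0.27,-0.002,0]],
  [50,[0,-0.43,-0.69],[0.32,-0.004,0]],
  [50,[0,-0.46,-0.73],[0.34,-0.004,0]],
  [50,[0,-0.473,-0.745],[0.346,-0.004,0]],
])

```text
time: 9.28
eef_pos: [0.5719, -0.0876, 0.1876]
tcp_rot: [-0.158, 0.69, 0.159, 0.689]
contact_force: [-0.3, 0.4, -1.9]
opening: 0.708
```

```bash
python3 - <<'E'
from h import *
st()
go([.522,-.315,.11],down(.157))
E
```

```text
t 9.28 [ 0.5719 -0.0876  0.1876] x [-0.002  0.002 -1.   ] z [ 0.899  0.437 -0.001] zyaw 0.4526 F [-0.33  0.35 -1.87] op 0.708 q [-0.33  0.09  1.83  0.    1.22 -0.78]
shift [ 0.2576 -0.6098 -0.4808] turn [ 0.1882 -0.0007 -0.0015] | rows 5.885921178946394 2.3656923315684963
```

Call:
play_rows([
  [50,[0.01,-0.02,-0.02],[0.01,0,0]],
  [50,[0.03,-0.08,-0.06],[0.03,0,0]],
  [50,[0.06,-0.16,-0.12],[0.05,0,0]],
  [50,[0.1,-0.25,-0.2],[0.08,0,0]],
  [50,[0.14,-0.34,-0.27],[0.11,0,0]],
  [50,[0.18,-0.43,-0.34],[0.14,0,0]],
  [50,[0.22,-0.52,-0.41],[0.165,0,0]],
  [50,[0.25,-0.58,-0.46],[0.18,0,-0.001]],
  [50,[0.257,-0.61,-0.481],[0.188,0,-0.001]],
  [50,[0.257,-0.61,-0.481],[0.188,0,-0.001]],
])

```text
time: 10.12
eef_pos: [0.5227, -0.3138, 0.1098]
tcp_rot: [-0.055, 0.705, 0.057, 0.705]
contact_force: [0.6, -0.0, -0.8]
opening: 0.712
```

```bash
python3 - <<'E'
from h import *
s=st(); go([.522,-.315,.06],down(.157))
d=snap('scene','s6');t=snap('top','t6');w=snap('wrist','w6')
o=np.hstack([cv2.resize(d['color'][80:200,160:320,::-1],(400,300)),cv2.resize(t['color'][215:305,370:490,::-1],(400,300))])
cv2.imwrite('pics/c6.png',np.vstack([o,np.hstack([cv2.resize(w['color'][:,:,::-1],(400,300)),np.zeros((300,400,3),np.uint8)])]))
E
```

```text
t 10.12 [ 0.5227 -0.3138  0.1098] x [-0.001  0.002 -1.   ] z [ 0.987  0.159 -0.   ] zyaw 0.1592 F [ 0.59 -0.01 -0.81] op 0.712 q [-0.71  0.24  1.81  0.    1.09 -0.87]
shift [ 0.1661 -0.0041 -0.003 ] turn [ 0.0014 -0.0003 -0.0014] | rows 1.195347835631488 0.025282787936003612
```

View pics/c6.png

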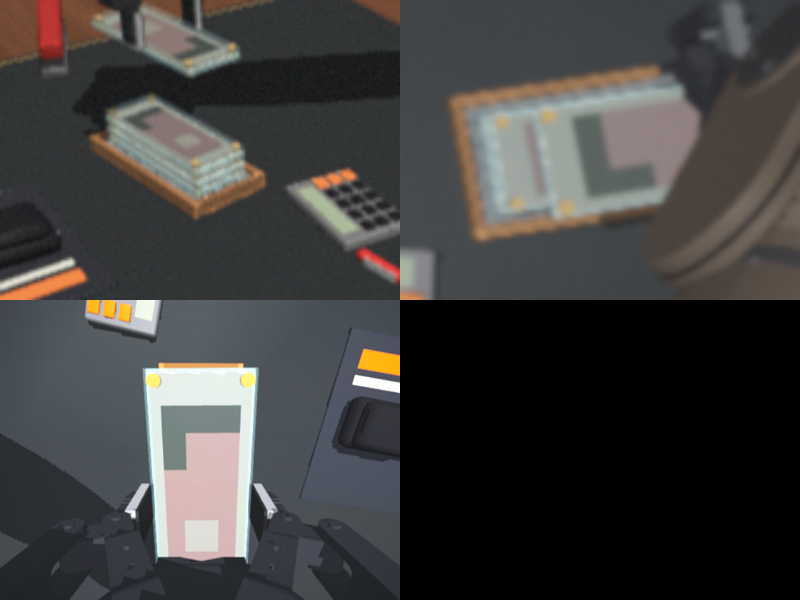

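```bash
python3 - <<'E'
from h import *
T=load('top0');S=load('s6')
P=lambda c:np.array([[c['fx'],0,c['cx']],[0,c['fy'],c['cy']],[0,0,1]])@c['view'][:3]
X=cv2.triangulatePoints(P(T),P(S),np.array([(405.2,275.9),(400.7,251.5)]).T,np.array([(255.2,139.6),(238,144.8)]).T);print((X[:3]/X[3]).T)
E
```

```text
[[ 0.48368403 -0.24807442  0.04032309]
 [ 0.53533035 -0.23991782  0.04512554]]
```

Call:
play_rows([
  [50,[0.02,-0.002,-0.002],[0,0,0]],
  [50,[0.05,-0.004,-0.003],[0,0,0]],
  [50,[0.09,-0.004,-0.003],[0,0,-0.001]],
  [50,[0.13,-0.004,-0.003],[0,0,-0.001]],
  [50,[0.17,-0.004,-0.003],[0,0,-0.001]],
  [50,[0.2,-0.004,-0.003],[0,0,-0.001]],
  [50,[0.225,-0.004,-0.003],[0,0,-0.001]],
  [50,[0.24,-0.004,-0.003],[0,0,-0.001]],
  [50,[0.25,-0.004,-0.003],[0,0,-0.001]],
  [50,[0.25,-0.004,-0.003],[0,0,-0.001]],
])

```text
time: 11.1
eef_pos: [0.5226, -0.3147, 0.0357]
tcp_rot: [-0.057, 0.705, 0.056, 0.705]
contact_force: [-0.0, -0.4, -0.8]
opening: 0.711
```

Call:
play_rows([
  [50,[0.004,0,0],[0,0,0]],
  [50,[0.008,0,0],[0,0,0]],
  [50,[0.012,0,0],[0,0,0]],
  [50,[0.016,0,0],[0,0,0]],
  [50,[0.016,0,0],[0,0,0]],
])

```text
time: 11.52
eef_pos: [0.5228, -0.3148, 0.0316]
tcp_rot: [-0.057, 0.704, 0.056, 0.705]
contact_force: [-0.2, 1.2, -1.7]
opening: 0.707
```

Call:
play_rows([
  [50,[0.004,0,0],[0,0,0]],
  [50,[0.008,0,0],[0,0,0]],
  [50,[0.012,0,0],[0,0,0]],
  [50,[0.016,0,0],[0,0,0]],
  [50,[0.02,0,0],[0,0,0]],
  [50,[0.02,0,0],[0,0,0]],
])

```text
time: 12.02
eef_pos: [0.5226, -0.3146, 0.0252]
tcp_rot: [-0.057, 0.704, 0.056, 0.705]
contact_force: [-0.5, 0.4, -0.4]
opening: 0.71
```

Call:
play_rows([
  [50,[0.003,0,0],[0,0,0]],
  [50,[0.006,0,0],[0,0,0]],
  [50,[0.01,0,0],[0,0,0]],
  [50,[0.01,0,0],[0,0,0]],
])

```text
time: 12.35
eef_pos: [0.5227, -0.3147, 0.0223]
tcp_rot: [-0.057, 0.704, 0.056, 0.705]
contact_force: [-0.3, 0.5, -0.9]
opening: 0.707
```

Call:
play_rows([
  [50,[0.003,0,0],[0,0,0]],
  [50,[0.006,0,0],[0,0,0]],
  [50,[0.01,0,0],[0,0,0]],
  [50,[0.01,0,0],[0,0,0]],
])

```text
time: 12.68
eef_pos: [0.5227, -0.3147, 0.0193]
tcp_rot: [-0.057, 0.704, 0.056, 0.705]
contact_force: [-0.4, 0.4, -1.7]
opening: 0.711
```

Call:
play_rows([
  [50,[0.003,0,0],[0,0,0]],
  [50,[0.005,0,0],[0,0,0]],
  [50,[0.007,0,0],[0,0,0]],
  [50,[0.007,0,0],[0,0,0]],
])

```text
time: 13.02
eef_pos: [0.5229, -0.3149, 0.0178]
tcp_rot: [-0.057, 0.704, 0.056, 0.705]
contact_force: [0.3, 1.4, 1.1]
opening: 0.709
```

Call:
play_rows([
  [50,[0.002,0,0],[0,0,0]],
  [50,[0.003,0,0],[0,0,0]],
  [50,[0.003,0,0],[0,0,0]],
])

```text
time: 13.27
eef_pos: [0.5229, -0.3149, 0.0177]
tcp_rot: [-0.057, 0.704, 0.056, 0.705]
contact_force: [-3.4, 2.1, 5.1]
opening: 0.708
```

Call:
play_rows([
  [74,[0.003,0,0],[0,0,0]],
  [80,[0.003,0,0],[0,0,0]],
  [90,[0.003,0,0],[0,0,0]],
  [100,[0.003,0,0],[0,0,0]],
  [100,[0.003,0,0],[0,0,0]],
  [100,[0.003,0,0],[0,0,0]],
  [100,[0,0,0],[0,0,0]],
])

```text
time: 13.85
eef_pos: [0.5227, -0.3147, 0.0163]
tcp_rot: [-0.057, 0.704, 0.056, 0.705]
contact_force: [0.0, -0.1, 0.2]
opening: 1.002
```

Call:
play_rows([
  [100,[-0.02,0,0],[0,0,0]],
  [100,[-0.06,0,0],[0,0,0]],
  [100,[-0.12,0,0],[0,0,0]],
  [100,[-0.22,0,0],[0,0,0]],
  [100,[-0.34,0,0],[0,0,0]],
  [100,[-0.42,0,0],[0,0,0]],
  [100,[-0.42,0,0],[0,0,0]],
])

```text
time: 14.43
eef_pos: [0.5264, -0.3177, 0.1519]
tcp_rot: [-0.061, 0.701, 0.053, 0.709]
contact_force: [0.2, -0.2, 1.1]
opening: 1.0
```

```bash
python3 - <<'E'
from h import *
s=st()
d=snap('scene','s7');w=snap('wrist','w7')
o=np.hstack([cv2.resize(d['color'][80:200,160:320,::-1],(400,300)),cv2.resize(w['color'][:,:,::-1],(400,300))])
cv2.imwrite('pics/c7.png',o)
# weight target: jaw across its 46 mm; long yaw -1.4307 -> jaw yaw .140
go([.613,.0195,.12],down(.140)); go([.6,-.08,.14],down(.15))
E
```

```text
t 14.43 [ 0.5264 -0.3177  0.1519] x [ 0.013 -0.011 -1.   ] z [0.987 0.16  0.011] zyaw 0.1606 F [ 0.22 -0.25  1.09] op 1.0 q [-0.71  0.19  1.79  0.    1.15 -0.87]
shift [0.0819 1.0552 0.4718] turn [0.013  0.003  0.0033] | rows 8.336338427793443 0.17255513451357923
shift [0.0165 0.7343 0.3764] turn [0.0066 0.003  0.0033] | rows 5.937670831092995 0.10024913897405521
```

View pics/c7.png

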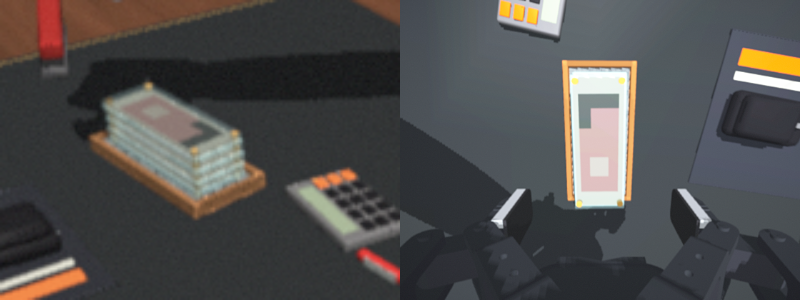

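```bash
cat > m.py <<'E'
from h import *
def meas(f,zt=.058):
    c=load(f);hsv=cv2.cvtColor(c['color'],cv2.COLOR_RGB2HSV)
    x0,y0,x1,y1=(200,70,350,310)
    def rect(m,z,n):
        M=np.zeros_like(m);M[y0:y1,x0:x1]=m[y0:y1,x0:x1]
        k=np.vstack([q for q in cv2.findContours(M,0,2)[0] if cv2.contourArea(q)>n]);r=cv2.minAreaRect(k)
        q=np.array([ray(c,u,v,z) for u,v in cv2.boxPoints(r)]);L=[np.linalg.norm(q[i]-q[(i+1)%4]) for i in(0,1)];i=int(np.argmax(L));e=q[i+1]-q[i]
        print(f,q.mean(0).round(4),'L',np.round(L,4),'yaw',(np.arctan2(e[1],e[0])%np.pi).round(4),'px',np.round(r[0],1))
    H,S,V=cv2.split(hsv)
    rect(((H>7)&(H<19)&(S>90)).astype(np.uint8)*255,.016,20)
    rect(((V>125)&(S<75)).astype(np.uint8)*255,zt,20)
E
python3 - <<'E'
from m import *
meas('w7')
E
```

```text
w7 [ 0.5229 -0.3113  0.016 ] L [0.0904 0.189 ] yaw 1.7733 px [279. 182.]
w7 [ 0.523  -0.3112  0.058 ] L [0.0634 0.1666] yaw 1.7648 px [279.  192.5]
```

Call:
play_rows([
  [100,[0.01,0.1,0.05],[0.013,0.003,0.003]],
  [100,[0.02,0.23,0.1],[0.013,0.003,0.003]],
  [100,[0.03,0.36,0.17],[0.013,0.003,0.003]],
  [100,[0.04,0.48,0.22],[0.013,0.003,0.003]],
  [100,[0.05,0.6,0.28],[0.013,0.003,0.003]],
  [100,[0.06,0.73,0.34],[0.013,0.003,0.003]],
  [100,[0.07,0.85,0.4],[0.013,0.003,0.003]],
  [100,[0.08,0.95,0.45],[0.013,0.003,0.003]],
  [100,[0.082,1.0,0.47],[0.013,0.003,0.003]],
  [100,[0.082,1.0,0.47],[0.013,0.003,0.003]],
])

```text
time: 15.37
eef_pos: [0.6128, 0.0079, 0.1155]
tcp_rot: [-0.049, 0.708, 0.053, 0.703]
contact_force: [-0.3, -0.6, 0.3]
opening: 0.999
```

Call:
play_rows([
  [100,[0,0.053,0],[0,0,0]],
  [100,[0,0.053,0],[0,0,0]],
  [100,[0,0.053,0],[0,0,0]],
])

```text
time: 15.62
eef_pos: [0.6109, 0.0192, 0.1168]
tcp_rot: [-0.049, 0.707, 0.051, 0.703]
contact_force: [0.3, 0.4, -0.4]
opening: 0.998
```

```bash
python3 - <<'E'
from h import *
s=st(); c=snap('wrist','w8')
im=c['color']; m=((im.min(2)>150)).astype(np.uint8)
ks=sorted(cv2.findContours(m,0,2)[0],key=cv2.contourArea)[-4:]
for k in ks:
  r=cv2.minAreaRect(k);q=np.array([ray(c,u,v,.022) for u,v in cv2.boxPoints(r)]);L=[np.linalg.norm(q[i]-q[(i+1)%4]) for i in(0,1)];i=int(np.argmax(L));e=q[i+1]-q[i]
  print(np.round(r[0],1),q.mean(0).round(4),np.round(L,4),'yaw',(np.arctan2(e[1],e[0])%np.pi).round(4))
E
```

```text
t 15.62 [0.6109 0.0192 0.1168] x [-0.006  0.002 -1.   ] z [ 0.99   0.14  -0.005] zyaw 0.1404 F [ 0.31  0.41 -0.37] op 0.998 q [-0.14  0.23  1.8   0.    1.11 -0.28]
[ 82.7 130. ] [0.4449 0.0599 0.022 ] [0.0064 0.0114] yaw 1.724
[ 95.  311.9] [ 0.4527 -0.1048  0.022 ] [0.0315 0.0162] yaw 1.4987
[286.5 202.5] [0.6143 0.0219 0.022 ] [0.0441 0.0979] yaw 1.7375
[523.5 205. ] [0.814  0.0412 0.022 ] [0.0541 0.2016] yaw 1.9325
```

```bash
python3 - <<'E'
from h import *
go([.614,.021,.02],down(.155))
E
```

```text
shift [0.3236 0.0052 0.0119] turn [-0.0098 -0.003  -0.002 ] | rows 2.329709138735376 0.1318302698026844
```

Call:
play_rows([
  [100,[0.04,0.005,0.012],[-0.01,-0.003,-0.002]],
  [100,[0.1,0.005,0.012],[-0.01,-0.003,-0.002]],
  [100,[0.16,0.005,0.012],[-0.01,-0.003,-0.002]],
  [100,[0.22,0.005,0.012],[-0.01,-0.003,-0.002]],
  [100,[0.27,0.005,0.012],[-0.01,-0.003,-0.002]],
  [100,[0.3,0.005,0.012],[-0.01,-0.003,-0.002]],
  [100,[0.323,0.005,0.012],[-0.01,-0.003,-0.002]],
  [100,[0.323,0.005,0.012],[-0.01,-0.003,-0.002]],
])

```text
time: 16.33
eef_pos: [0.6137, 0.0212, 0.0193]
tcp_rot: [-0.054, 0.705, 0.055, 0.705]
contact_force: [-0.1, -0.4, -0.5]
opening: 0.999
```

Call:
play_rows([
  [100,[0.02,0,0],[0,0,0]],
  [100,[0.04,0,0],[0,0,0]],
  [100,[0.055,0,0],[0,0,0]],
  [100,[0.065,0,0],[0,0,0]],
  [100,[0.065,0,0],[0,0,0]],
])

```text
time: 16.75
eef_pos: [0.6143, 0.0221, 0.0007]
tcp_rot: [-0.055, 0.705, 0.055, 0.705]
contact_force: [-0.2, 0.6, -0.2]
opening: 1.002
```

Call:
play_rows([
  [100,[0.01,0,0],[0,0,0]],
  [100,[0.02,0,0],[0,0,0]],
  [100,[0.03,0,0],[0,0,0]],
  [100,[0.04,0,0],[0,0,0]],
  [100,[0.04,0,0],[0,0,0]],
])

```text
time: 17.17
eef_pos: [0.6142, 0.0221, -0.0115]
tcp_rot: [-0.055, 0.705, 0.055, 0.705]
contact_force: [0.0, -0.1, 0.7]
opening: 1.003
```

Call:
play_rows([
  [100,[0.01,0,0],[0,0,0]],
  [100,[0.02,0,0],[0,0,0]],
  [100,[0.03,0,0],[0,0,0]],
  [90,[0.03,-0.003,0],[0,0,0]],
  [80,[0.03,-0.003,0],[0,0,0]],
  [70,[0.03,-0.003,0],[0,0,0]],
  [65,[0.03,-0.003,0],[0,0,0]],
], force=70)

```text
time: 17.75
eef_pos: [0.6151, 0.021, -0.0194]
tcp_rot: [-0.055, 0.704, 0.055, 0.706]
contact_force: [0.2, -0.3, 0.9]
opening: 0.648
```

Call:
play_rows([
  [60,[0,0,0],[0,0,0]],
  [55,[0,0,0],[0,0,0]],
  [50,[0,0,0],[0,0,0]],
  [45,[0,0,0],[0,0,0]],
  [40,[0,0,0],[0,0,0]],
  [40,[0,0,0],[0,0,0]],
])

```text
time: 18.25
eef_pos: [0.6145, 0.021, -0.0191]
tcp_rot: [-0.055, 0.705, 0.055, 0.705]
contact_force: [-3.6, -0.1, 5.4]
opening: 0.516
```

```bash
python3 - <<'E'
from h import *
s=st(); c=snap('wrist','w9');t=snap('scene','s9')
o=np.hstack([cv2.resize(c['color'][120:400,140:420,::-1],(400,400)),cv2.resize(t['color'][170:270,220:320,::-1],(400,400))])
cv2.imwrite('pics/c9.png',o)
E
```

```text
t 18.25 [ 0.6145  0.021  -0.0191] x [-0.  0. -1.] z [ 0.988  0.155 -0.   ] zyaw 0.1558 F [-3.6  -0.07  5.36] op 0.516 q [-0.13  0.42  1.85  0.    0.87 -0.29]
```

View pics/c9.png

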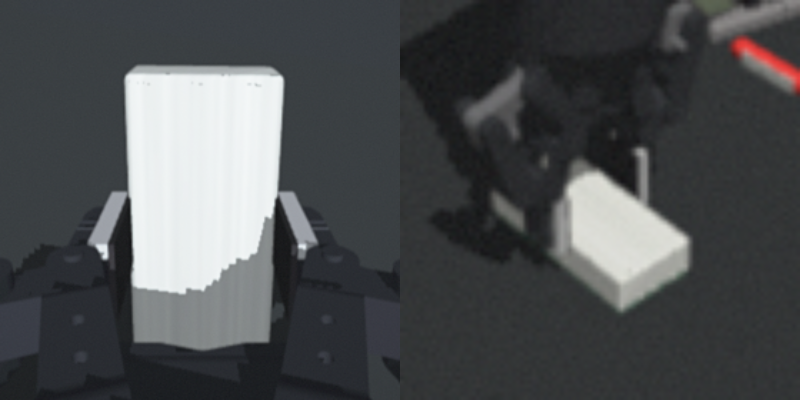

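Call:
play_rows([
  [40,[0,0,0],[0,0,0]],
  [40,[-0.01,0,0],[0,0,0]],
  [40,[-0.03,0,0],[0,0,0]],
  [40,[-0.06,0,0],[0,0,0]],
  [40,[-0.06,0,0],[0,0,0]],
], force=90)

```text
time: 18.77
eef_pos: [0.6155, 0.0211, -0.0008]
tcp_rot: [-0.055, 0.704, 0.055, 0.706]
contact_force: [0.8, -0.4, -6.7]
opening: 0.507
```

Call:
play_rows([
  [40,[-0.03,0,0],[0,0,0]],
  [40,[-0.1,0,0],[0,0,0]],
  [40,[-0.18,0,0],[0,0,0]],
  [40,[-0.26,0,0],[0,0,0]],
  [40,[-0.33,0,0],[0,0,0]],
  [40,[-0.38,0,0],[0,0,0]],
  [40,[-0.4,0,0],[0,0,0]],
  [40,[-0.4,0,0],[0,0,0]],
])

```text
time: 19.43
eef_pos: [0.6161, 0.0209, 0.1208]
tcp_rot: [-0.055, 0.703, 0.055, 0.707]
contact_force: [-0.4, -0.3, -6.7]
opening: 0.509
```

```bash
python3 - <<'E'
from h import *
s=st(); c=snap('wrist','w10');Rt=R.from_quat(s['tcp_rot'])
im=c['color']; m=((im.min(2)>85)).astype(np.uint8)
m[:,:200]=0;m[:,360:]=0
k=max(cv2.findContours(m,0,2)[0],key=cv2.contourArea)
far=np.array([k[:,0,0].min(),k[:,0,1].min(),k[:,0,0].max(),k[:,0,1].max()]);print(far,cv2.minAreaRect(k))
for d in (-.041+.022,-.019-.0,-.041):
  for y in(.05,-.05):print(d,y,proj(c,s['eef_pos']+Rt.apply([d,y,-.023])).round(1),proj(c,s['eef_pos']+Rt.apply([d,y,.023])).round(1))
# w9: far edge of bar on desk => y offset of bar in tool
go([.5225,-.314,.13],down(.155)); 
E
```

```text
t 19.43 [0.6161 0.0209 0.1208] x [ 0.006 -0.    -1.   ] z [0.988 0.155 0.006] zyaw 0.1557 F [-0.39 -0.3  -6.73] op 0.509 q [-0.13  0.23  1.8   0.    1.11 -0.29]
[203 166 359 364] ((281.0, 265.0), (198.0, 156.0), 90.0)
-0.019000000000000003 0.05 [231.5 165. ] [330.2 165. ]
-0.019000000000000003 -0.05 [239.1 347.7] [322.9 347.8]
-0.019 0.05 [231.5 165. ] [330.2 165. ]
-0.019 -0.05 [239.1 347.7] [322.9 347.8]
-0.041 0.05 [223.3 171.9] [338.  171.9]
-0.041 -0.05 [233.3 378.1] [328.4 378.2]
shift [-0.0384 -1.0556 -0.4772] turn [0.0004 0.0015 0.0001] | rows 8.339127984117521 0.01989905967152536
```

Call:
play_rows([
  [40,[-0.01,-0.04,-0.02],[0,0,0]],
  [40,[-0.02,-0.12,-0.05],[0,0,0]],
  [40,[-0.03,-0.22,-0.1],[0,0,0]],
  [40,[-0.038,-0.34,-0.155],[0,0,0]],
  [40,[-0.038,-0.46,-0.21],[0,0,0]],
  [40,[-0.038,-0.58,-0.265],[0,0,0]],
  [40,[-0.038,-0.7,-0.32],[0,0.0015,0]],
  [40,[-0.038,-0.82,-0.375],[0,0.0015,0]],
  [40,[-0.038,-0.94,-0.43],[0,0.0015,0]],
  [40,[-0.038,-1.0,-0.457],[0,0.0015,0]],
])

```text
time: 20.32
eef_pos: [0.5228, -0.3009, 0.1276]
tcp_rot: [-0.054, 0.707, 0.054, 0.703]
contact_force: [0.1, 1.0, -7.2]
opening: 0.509
```

Call:
play_rows([
  [40,[0,-0.03,-0.01],[0,0,0]],
  [40,[0,-0.05,-0.02],[0,0,0]],
  [40,[0,-0.055,-0.02],[0,0,0]],
  [40,[0,-0.055,-0.02],[0,0,0]],
])

```text
time: 20.65
eef_pos: [0.5222, -0.3129, 0.1285]
tcp_rot: [-0.054, 0.706, 0.056, 0.704]
contact_force: [-0.4, 1.1, -7.7]
opening: 0.505
```

```bash
python3 - <<'E'
from h import *
st(); go([.5225,-.3135,.055],down(.157))
E
```

```text
t 20.65 [ 0.5222 -0.3129  0.1285] x [-0.002  0.002 -1.   ] z [ 0.988  0.155 -0.002] zyaw 0.1558 F [-0.43  1.14 -7.73] op 0.505 q [-0.71  0.21  1.8  -0.    1.13 -0.86]
shift [ 0.2451 -0.0027  0.0013] turn [-0.0008 -0.0012 -0.0013] | rows 1.7632100343217942 0.02469276814705127
```

Call:
play_rows([
  [40,[0.02,-0.002,0.001],[0,-0.001,-0.001]],
  [40,[0.06,-0.002,0.001],[0,-0.001,-0.001]],
  [40,[0.1,-0.002,0.001],[0,-0.001,-0.001]],
  [40,[0.14,-0.002,0.001],[0,-0.001,-0.001]],
  [40,[0.18,-0.002,0.001],[0,-0.001,-0.001]],
  [40,[0.21,-0.002,0.001],[0,-0.001,-0.001]],
  [40,[0.235,-0.002,0.001],[0,-0.001,-0.001]],
  [40,[0.245,-0.002,0.001],[0,-0.001,-0.001]],
  [40,[0.245,-0.002,0.001],[0,-0.001,-0.001]],
])

```text
time: 21.4
eef_pos: [0.5222, -0.314, 0.0548]
tcp_rot: [-0.055, 0.705, 0.055, 0.705]
contact_force: [1.1, 0.5, -8.1]
opening: 0.511
```

Call:
play_rows([
  [40,[0.004,0,0],[0,0,0]],
  [40,[0.008,0,0],[0,0,0]],
  [40,[0.012,0,0],[0,0,0]],
  [40,[0.016,0,0],[0,0,0]],
  [40,[0.02,0,0],[0,0,0]],
  [40,[0.02,0,0],[0,0,0]],
])

```text
time: 21.9
eef_pos: [0.5227, -0.3143, 0.05]
tcp_rot: [-0.055, 0.705, 0.055, 0.705]
contact_force: [-0.2, -0.1, -8.2]
opening: 0.505
```

Call:
play_rows([
  [40,[0.003,0,0],[0,0,0]],
  [40,[0.006,0,0],[0,0,0]],
  [40,[0.01,0,0],[0,0,0]],
  [40,[0.01,0,0],[0,0,0]],
])

```text
time: 22.23
eef_pos: [0.5226, -0.3142, 0.0467]
tcp_rot: [-0.055, 0.705, 0.055, 0.705]
contact_force: [-0.1, 0.2, -7.6]
opening: 0.504
```

Call:
play_rows([
  [40,[0.003,0,0],[0,0,0]],
  [40,[0.006,0,0],[0,0,0]],
  [40,[0.01,0,0],[0,0,0]],
  [40,[0.01,0,0],[0,0,0]],
])

```text
time: 22.57
eef_pos: [0.5226, -0.3143, 0.0437]
tcp_rot: [-0.055, 0.705, 0.055, 0.705]
contact_force: [-0.3, 0.2, -7.4]
opening: 0.504
```

Call:
play_rows([
  [40,[0.003,0,0],[0,0,0]],
  [40,[0.005,0,0],[0,0,0]],
  [40,[0.005,0,0],[0,0,0]],
])

```text
time: 22.82
eef_pos: [0.5227, -0.3143, 0.0424]
tcp_rot: [-0.055, 0.705, 0.055, 0.705]
contact_force: [-0.1, 0.3, -8.0]
opening: 0.504
```

Call:
play_rows([
  [40,[0.003,0,0],[0,0,0]],
  [40,[0.004,0,0],[0,0,0]],
  [40,[0.004,0,0],[0,0,0]],
])

```text
time: 23.07
eef_pos: [0.5227, -0.3143, 0.0412]
tcp_rot: [-0.055, 0.705, 0.055, 0.705]
contact_force: [1.0, 0.4, -7.7]
opening: 0.506
```

Call:
play_rows([
  [40,[0.002,0,0],[0,0,0]],
  [40,[0.004,0,0],[0,0,0]],
  [40,[0.004,0,0],[0,0,0]],
])

```text
time: 23.32
eef_pos: [0.5228, -0.3145, 0.041]
tcp_rot: [-0.055, 0.705, 0.055, 0.705]
contact_force: [-2.3, 2.2, -1.2]
opening: 0.505
```

Call:
play_rows([
  [40,[0.002,0,0],[0,0,0]],
  [40,[0.003,0,0],[0,0,0]],
  [40,[0.003,0,0],[0,0,0]],
])

```text
time: 23.57
eef_pos: [0.5228, -0.3144, 0.041]
tcp_rot: [-0.055, 0.705, 0.055, 0.705]
contact_force: [-3.8, 3.8, 3.8]
opening: 0.505
```

Call:
play_rows([
  [53,[0,0,0],[0,0,0]],
  [58,[0,0,0],[0,0,0]],
  [65,[0,0,0],[0,0,0]],
  [75,[0,0,0],[0,0,0]],
  [85,[0,0,0],[0,0,0]],
  [95,[0,0,0],[0,0,0]],
  [95,[0,0,0],[0,0,0]],
], force=30)

```text
time: 24.15
eef_pos: [0.523, -0.3146, 0.0394]
tcp_rot: [-0.056, 0.705, 0.054, 0.705]
contact_force: [-0.0, 0.1, -0.2]
opening: 0.951
```

Call:
play_rows([
  [95,[-0.02,0,0],[0,0,0]],
  [95,[-0.06,0,0],[0,0,0]],
  [95,[-0.12,0,0],[0,0,0]],
  [95,[-0.2,0,0],[0,0,0]],
  [95,[-0.28,0,0],[0,0,0]],
  [95,[-0.34,0,0],[0,0,0]],
  [95,[-0.36,0,0],[0,0,0]],
  [95,[-0.36,0,0],[0,0,0]],
  [95,[-0.36,0,0],[0,0,0]],
  [95,[-0.36,0,0],[0,0,0]],
])

```text
time: 24.98
eef_pos: [0.5219, -0.3136, 0.1457]
tcp_rot: [-0.055, 0.705, 0.055, 0.705]
contact_force: [0.6, -0.5, 0.4]
opening: 0.946
```

```bash
python3 - <<'E'
from m import *
s=st(); c=snap('wrist','w11');t=snap('scene','s11')
o=np.hstack([cv2.resize(c['color'][60:320,150:410,::-1],(400,400)),cv2.resize(t['color'][90:180,180:270,::-1],(400,400))])
cv2.imwrite('pics/c11.png',o); meas('w11')
E
```

```text
t 24.98 [ 0.5219 -0.3136  0.1457] x [-0.001  0.    -1.   ] z [ 0.988  0.155 -0.001] zyaw 0.1556 F [ 0.61 -0.54  0.38] op 0.946 q [-0.71  0.19  1.79 -0.    1.16 -0.86]
w11 [ 0.5234 -0.3123  0.016 ] L [0.0912 0.1888] yaw 1.7711 px [283.5 189. ]
w11 [ 0.5231 -0.311   0.058 ] L [0.166 0.064] yaw 1.6928 px [283.5 198.5]
```

View pics/c11.png

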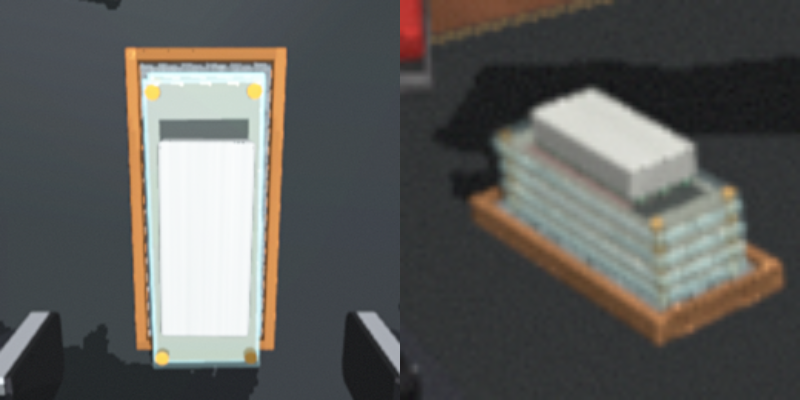

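```bash
python3 - <<'E'
from h import *
c=load('w11');g=lambda P,z:np.array([ray(c,150+u*.65,60+v*.65,z) for u,v in P])
w=g([(158,141),(253,141),(161,336),(248,336)],.080);h=g([(152,92),(255,91),(162,357),(250,356)],.058)
for n,q in(('w',w),('h',h)):
  e=q[0]+q[1]-q[2]-q[3];print(n,q.mean(0).round(4),np.linalg.norm(e)/2,np.arctan2(e[1],e[0]))
ctrl.sign_off()
E
```

```text
w [ 0.5234 -0.3145  0.08  ] 0.10002585054645455 1.722723294205891
h [ 0.5235 -0.3154  0.058 ] 0.14654420491459783 1.7366634044151699
the job is handed in; nothing more can be done
```

The holder is lying flat on the pile, released, with the steel weight set lengthwise on its middle. I handed the job in at about 25 s of the 72 s allowed; no verdict was reported.

**How it went:**
- **Holder grasp:** my first attempt closed above the holder without moving it. The fingertips sit about 3 cm behind the stated TCP at that opening. I went about 25 mm deeper and the second grip held.
- **Holder placing:** I lowered it in about 1 mm steps until I felt the pile, with the top at about 46 mm. The force reading was 5 N when I released it.
- **Weight:** the last reading before release showed about 12 N between it and the holder.

**Last checks:**

| Check | Measured | Limit |
|---|---|---|
| Weight centre from holder centre | about 1 mm | 15 mm |
| Angle between weight and holder | about 0.014 rad | 0.2 rad |
| Holder centre from tray centre | about 1–3 mm | 12 mm |
| Holder long side from tray's | about 0.01–0.035 rad | 0.14 rad |

- **Final pictures:** they show the holder and the weight flat. The gripper was open and clear of both.
- **Disagreement:** the automatic colour-mask check on the final picture put the holder's angle 0.08 rad off the tray's. I put this down to the mask also catching the sides of the pile. The angle in the table comes from the corner screws and from the same mask before the weight went on.
- **Not checked:** I did not measure the other things on the desk again afterwards. I felt no contact with any of them.

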